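# Close a coil bonding press: index the turntable, flip the safety catch, hold the lever

### The job

First swing the press's turntable clockwise (seen from above) by its upright black peg until it clicks into its detent, so that the copper coil sits under the press ram and the peg is at the white mark on the base plate; then flip the red safety catch all the way over to the right, away from the column. Then pull the black T-handle of the lever towards the robot as far as it goes and finish while still holding it there, because it springs back when let go. Leave the bottle, the tools and everything else where they are.

Things in the scene. Friction and masses are not known exactly. Their poses are not given: they have to be found in the camera images.
- press: grey and white bench press fixed to the table, turned by up to 0.2 rad. Base plate 260 (x) by 400 (y) by 20 mm; origin at the centre of its underside, on the table; x away from the robot, y left, z up. In this frame: white column 50 x 50 mm at (0, -65), head 50 mm wide (x) from y = -90 to 25, both up to 175 mm. Everything below is given in this press frame, mm
- ram_pad (a point): centre of the underside of the ram's round rubber pad (44 mm diameter) under the head: at (0, 0, 101) in the press frame at rest. The lever drives it down by 24 mm onto the coil
- turntable (a joint): turntable angle, rad, growing anticlockwise from above; 0 = in the detent (within 0.05), coil under the ram. Starts at 0.7 to 1.7; range -0.6 to 2.2. Drags lightly (1.5 N at the peg), stays where left. A spring plunger resists with about 6 N at the peg between 0.32 and 0.15 rad either side of 0; within 0.1 rad it snaps to 0 once let go
- turn_centre (a point): point on the turntable's axis, on top of its aluminium disc (200 mm diameter, top 45 mm above the table); at (0, 70, 45) in the press frame. Three white mandrels up to 71 mm above the table stand 68 mm from the axis; the one opposite the peg carries the copper coil (47 mm diameter, up to 75 mm above the table), the other two are empty
- turn_peg (a point): point to grip on the turntable's upright round black peg with a yellow band (18 mm diameter, from 45 to 110 mm above the table): on its axis, 20 mm below its top, 80 mm from the turntable's axis. In the press frame at (-80 sin a, 70 + 80 cos a, 90) for turntable angle a; in the detent at (0, 150, 90), beside the white mark on the base plate
- catch (a joint): angle of the red safety catch, rad: 0 = upright, blocking the lever (starts at 0 to 0.12); 1.45 = its stop, flipped right (press -y), almost flat. All the way over means above 1.2. Moves with under 1 N, stays where left, falls over by itself beyond about 0.7. Hinge axis parallel to press x through (-21, -140, 35) in the press frame
- catch_tab (a point): point in the catch's red paddle, 107.5 mm above the hinge: at (-48, -140, 142) in the press frame when upright. Upright, the paddle is 55 mm along x (x = -70 to -15), 12 mm thick in y, z = 120 to 165; a post 30 mm wide in y carries it. Open space on its left (+y) side in front of the column: push it over from there with closed fingers
- lever (a joint): lever angle, rad: 0 = up, at rest; 1.0 = pulled to its stop towards the robot (press -x); fully pulled means above 0.85. A spring returns it: about 3.5 N at the handle at the start, 12 N at the stop. With the catch upright it stops at about 0.06. Axis parallel to press y through (0, -140, 80) in the press frame
- lever_bar: black round cross bar (the T-handle) on top of the lever: 18 mm diameter, 85 mm long along press y; a sleeve that turns freely about its own length. Origin at the middle of its length, y along it. It sits on a steel rod 14 mm thick, in the plane y = -140, 140 mm long from the lever's axis, which leans 0.2 rad away from the robot at lever angle 0
- lever_grip (a point): point to grip on the axis of the black cross bar, fingers closing along press x. In the press frame at (140 sin(0.2 - a), -170, 80 + 140 cos(0.2 - a)) for lever angle a: (28, -170, 217) at rest, (-100, -170, 178) at the stop. The bar can turn in the grip as the lever swings
- glue_bottle: amber glue bottle with a thin nozzle, 38 mm diameter, 125 mm tall, standing on the table in front (-x side) of the press; origin at the centre of its foot. Leave alone
- tweezers: steel tweezers 130 mm long, 8 mm thick, lying flat on the table in front of the press; origin at the centre of the underside. Leave alone
- wire_spool: white spool of copper wire, 70 mm diameter, 60 mm tall, standing on the table beside or in front of the press; origin at the centre of its foot. Leave alone
- coil_dish: white dish 90 mm wide, 22 mm tall with two coils, on the table beside or in front of the press; origin at the centre of its foot. Leave alone
- screwdriver: screwdriver 170 mm long lying on the right of the table; origin under its middle. Leave alone
- solvent_jar: jar 60 mm diameter, 85 mm tall, on the table beside or in front of the press; origin at the centre of its foot. Leave alone

How it is judged (in metres and radians):
On the way, in this order (a step that is already met when the one before it is completed fails the run):
1. the turntable is in its detent, the coil under the ram (value of joint turntable between -0.05 and 0.05 rad), for 0.2 s.
2. the safety catch is flipped all the way over (all of step 1 and value of joint catch above 1.2 rad), for 0.2 s.
3. the lever is pulled all the way and held by the robot (all of step 2 and value of joint lever above 0.85 rad and contact force between any of the fingers, the arm and lever_bar above 1 N), for 0.3 s.
At the end, for the whole second after the job is handed in: The turntable is within 0.05 rad of its detent, the catch is flipped past 1.2 rad, and the lever is pulled past 0.85 rad (of 1.0) with the robot pressing on it with more than 1 N (all of step 3); the arm keeps its last pose, push and grip.
It fails at once if the lever is forced against the closed catch (value of joint lever above 0.25 rad and value of joint catch below 0.2 rad).
It fails at once if the press is closed with the turntable out of its detent (value of joint lever above 0.35 rad and not (value of joint turntable between -0.08 and 0.08 rad)).
It fails at once if a bystander is shifted by more than 30 mm or knocked over (distance of any of glue_bottle, tweezers, wire_spool, coil_dish, screwdriver, solvent_jar from where it was at the start of the episode above 0.03 m or angle between any of glue_bottle, tweezers, wire_spool, coil_dish, screwdriver, solvent_jar's own z axis and vertical above 0.5 rad).
It also fails if it takes over 64 s, if anything falls off the work surface, if the arm or the gripper's body presses on something with over 40 N, if the wrist force passes 120 N, or if a joint passes its speed limit or range.

### The arm

A 7-joint arm with a two-finger parallel gripper is mounted at the origin on the work surface. World frame = base frame: x ahead of the robot, y to its left, z up, the work surface at z = 0. Lengths are in mm, angles in rad, forces in N, time in s.
With the tool pointing down it reaches from about 400 to 875 mm from the base axis. Payload 4.4 kg.
Tool frame: the origin (TCP) lies at the centre of the arm's flange, where the gripper is bolted on; the fingertips stand 173 mm ahead of it and the grasp point (between the pads) lies 155 mm ahead of it; z points along the fingers, y is the direction in which the jaws open and shut (so a half turn about z gives the same grasp; the last joint's range is limited). The gripper opens to 85 mm and grips with 20 to 120 N. Pads are 22 mm wide; open, the fingers measure 114 mm over their backs; the gripper's body (76 mm by 85 mm) begins 54 mm behind the grasp point. The pads swing forward as they close: fully open they stand 13 mm farther back than shut.
Start: joints at [1.264, 0.628, 0.038, 1.517, -0.027, 0.996, -0.02], TCP at [155.032, -631.253, 404.713] pointing down, gripper open.
Joint ranges: [-3.06, 3.06], [-0.37, 2.12], [-1.25, 1.32], [0.18, 2.47], [-1.1, 4.24], [0.23, 1.98], [-2.94, 2.94]. Speed limits (rad/s): [2.57, 2.57, 3.14, 3.14, 3.14, 3.14, 3.14].

### API

Orientations are given as [roll, pitch, yaw] about the fixed x, y, z axes, in that order (R = Rz(yaw) Ry(pitch) Rx(roll)).
In Python, from cell import * gives the robot as it stands. The module is installed in compiled form; this text tells all that it offers.
- The arm moves only by the shell command python3 -m jog 'ROWS'. ROWS is JSON, one flat list of numbers, 5 for each row, row after row: the shift along the tool's x, y, z in mm, then the turn about the tool's z in degrees, then the finger opening in mm, from 0 to 85.4. A call has 1 to 20 rows; each row is the pose to reach, as a shift and turn from the pose commanded when the call began, along the tool's axes at that moment; what a row does not reach only later rows make up. A row lasts 1/12 s, in which the tool goes at most 41.7 mm and 7.16 degrees, less where a joint would pass 70% of its speed; a pose out of reach is approached as far as the arm can. A call with a gripper value outside its range is refused whole. The fingers move at their own pace and stop on an object; the grip force is fixed at half the most. Time passes only in rows, so rows that repeat a pose let the fingers close. It gives the time, the measured TCP pose, the force and the opening at its end, in the units of the state.
- read_state(): the state, without advancing time (a new reading comes with each control period).
- get_image(name): name is "side" or "top" or "wrist"; returns (picture, depth): 400x640x3 uint8, blue, green, red; 400x640 float32, mm along the optical axis (not along the pixel's ray), 0 where there is no reading.
- camera_params(name): a dict with "K" (3x3 intrinsics, pixels), "T" (4x4, takes a point from camera to world coordinates). Camera axes: x right, y up, looking along -z (the intrinsics and any distortion apply to the point x, -y, -z); pixel columns grow to the right and rows downward; lengths in mm; the calibration is good to about 2 mm. A picture is of the moment at which its call begins: read the wrist's pose just before it. camera_params takes no time and is no camera call; for the wrist camera it gives the pose at the moment of the call.
- finish_job(): hands the job in, once; it reports no verdict.
The state is a dict: "clock": time; "qpos": joint angles; "qd": joint speeds; "tau": joint torques, N m; "eef_pos": TCP position; "tool_rot": TCP orientation; "force": force on the tool from outside, world axes, zero at the start; "torque": the same for the moment, N m; "width": finger opening in mm.
Only numpy, scipy, OpenCV 4.12 (cv2) and the standard library are available. Lean on these libraries where they do the work, as an engineer would, in place of code of your own. Each camera call takes 0.05 s, during which the arm holds its last target.

## Working session

There is one attempt and no reset: what is moved stays moved. The work goes in short steps, Python scripts to look and compute and a shell command to move; the robot and the scene stay as the last step left them, time stands still between calls to the robot, and variables do not carry over. Pictures are saved under pics/ and viewed, and the job is handed in when it is done.

```bash
mkdir -p pics; python3 - <<'E'
from cell import *
import cv2,numpy as np
s=read_state();print(s)
for n in("side","top","wrist"):
    p=camera_params(n);im,d=get_image(n);np.savez(f"pics/{n}0.npz",im=im,d=d,K=p["K"],T=p["T"]);cv2.imwrite(f"pics/{n}0.png",im);print(n,p)
E
```

```text
{'clock': 0.0, 'qpos': array([ 1.26422606,  0.62932538,  0.0384553 ,  1.51836097, -0.02696282,
        0.99626617, -0.01997826]), 'qd': array([ 2.64534718e-05, -1.56384581e-03,  1.05534338e-03,  3.72038885e-04,
        5.65951464e-04,  1.98399266e-03,  7.15023199e-04]), 'tau': array([ 2.27233586e-04, -5.63398933e+01,  1.22643001e+00, -1.93441808e+01,
        1.10843580e-02,  1.07665957e-02, -4.68893489e-06]), 'eef_pos': array([ 154.94504917, -630.96523779,  403.80472061]), 'tool_rot': array([-3.13975203e+00,  6.18670980e-05,  2.40801663e-01]), 'force': array([-1.01257263, -0.33376767, -0.05565315]), 'torque': array([-0.02464357, -0.00320583, -0.05062758]), 'width': 85.68555776821103}
side {'K': array([[378.01702495,   0.        , 318.34472908],
       [  0.        , 378.01702495, 192.23081964],
       [  0.        ,   0.        ,   1.        ]]), 'T': array([[-9.07300642e-01,  2.34199211e-01, -3.49222385e-01,
         1.36069593e+02],
       [-4.20446824e-01, -5.16123811e-01,  7.46217582e-01,
         7.66080268e+02],
       [-5.47841987e-03,  8.23873134e-01,  5.66747780e-01,
       
[... 431 characters left out ...]
36191358e+01],
       [ 8.66703720e-03,  1.48117051e-01,  9.88931859e-01,
         1.60275320e+03],
       [ 0.00000000e+00,  0.00000000e+00,  0.00000000e+00,
         1.00000000e+00]])}
wrist {'K': array([[285.54038637,   0.        , 318.22757861],
       [  0.        , 285.54038637, 194.04055907],
       [  0.        ,   0.        ,   1.        ]]), 'T': array([[ 2.39249401e-01,  9.27036253e-01,  2.88727396e-01,
         2.29165074e+02],
       [-9.70956149e-01,  2.29029578e-01,  6.92069948e-02,
        -6.12604972e+02],
       [-1.96972065e-03, -2.96899373e-01,  9.54906740e-01,
         3.73634404e+02],
       [ 0.00000000e+00,  0.00000000e+00,  0.00000000e+00,
         1.00000000e+00]])}
```

View pics/side0.png

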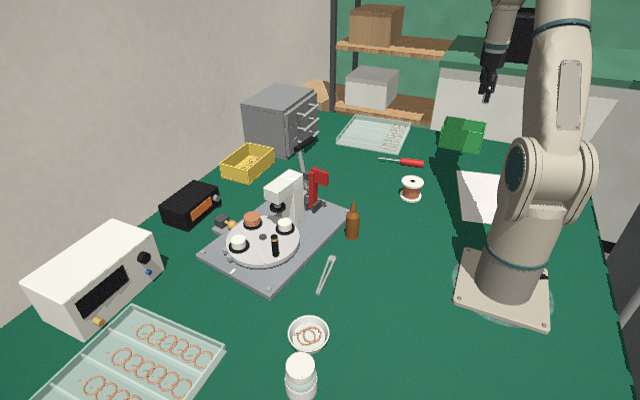

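View pics/top0.png

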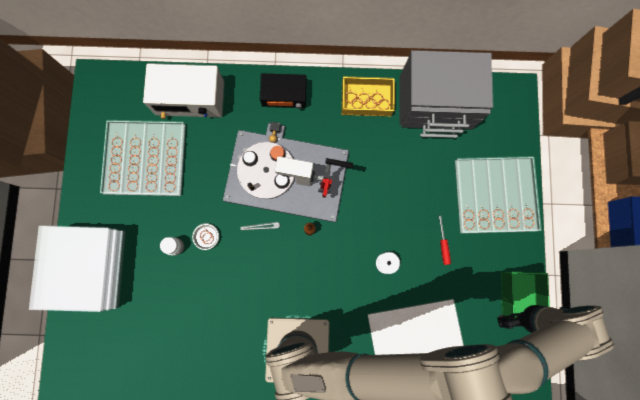

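View pics/wrist0.png

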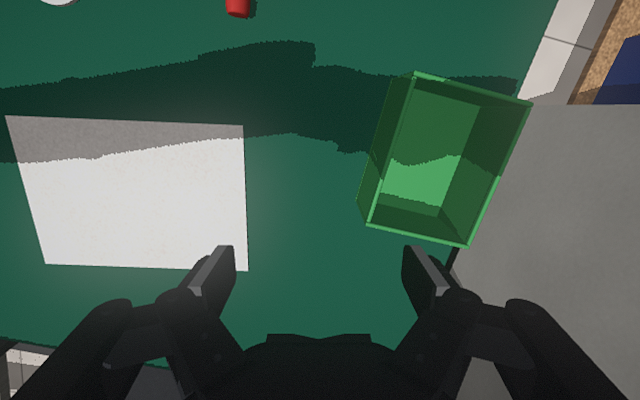

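The side view shows the press with the peg at about (276,243), the coil at (253,219), the red catch at (316,185) and the lever at (300,160). The top view shows the plate spanning (225..348, 130..220). The wrist camera looks at the empty right side. Next I measure the press.

```bash
cat > h.py <<'E'
import numpy as np,cv2
def load(n): 
    z=np.load(f"pics/{n}.npz"); return z["im"],z["d"],z["K"],z["T"]
def ray(uv,K,T):
    d=np.array([(uv[0]-K[0,2])/K[0,0],-(uv[1]-K[1,2])/K[1,1],-1.]);return T[:3,3],T[:3,:3]@d
def onz(uv,K,T,z):
    o,d=ray(uv,K,T);return o+d*(z-o[2])/d[2]
def proj(P,K,T):
    c=T[:3,:3].T@(np.asarray(P,float)-T[:3,3]);x=c/-c[2];return np.array([K[0,0]*x[0]+K[0,2],-K[1,1]*x[1]+K[1,2]])
def tri(rs):
    A=np.zeros((3,3));b=np.zeros(3)
    for o,d in rs:
        d=d/np.linalg.norm(d);M=np.eye(3)-np.outer(d,d);A+=M;b+=M@o
    p=np.linalg.solve(A,b);return p,[np.linalg.norm(np.cross(p-o,d/np.linalg.norm(d))) for o,d in rs]
def cloud(d,K,T):
    v,u=np.mgrid[:d.shape[0],:d.shape[1]];P=np.stack([(u-K[0,2])/K[0,0]*d,-(v-K[1,2])/K[1,1]*d,-d],-1)
    return P@T[:3,:3].T+T[:3,3]
E
python3 - <<'E'
from h import *
for n,b in(("side0",(190,135,360,305)),("top0",(215,110,375,240))):
    im,d,K,T=load(n);x0,y0,x1,y1=b
    cv2.imwrite(f"pics/{n}_c.png",cv2.resize(im[y0:y1,x0:x1],None,fx=4.6 if n=="top0" else 3.5,fy=4.6 if n=="top0" else 3.5,interpolation=cv2.INTER_CUBIC))
# plate: points by depth at z 20
im,d,K,T=load("top0")
C=cloud(d,K,T)
m=(abs(C[...,2]-20)<7)&(d>0);m=m.astype(np.uint8);m[:100]=0;m[240:]=0;m[:,:200]=0;m[:,380:]=0
m=cv2.morphologyEx(m,cv2.MORPH_CLOSE,np.ones((9,9)))
cs,_=cv2.findContours(m,0,2);c=max(cs,key=cv2.contourArea);print(cv2.contourArea(c))
hull=cv2.convexHull(c)
w=np.array([onz(p[0],K,T,20)[:2] for p in hull],np.float32)
print(cv2.minAreaRect(w),[onz(p[0],K,T,20)[:2].round() for p in cv2.approxPolyDP(hull,4,True)],cv2.approxPolyDP(hull,4,True).reshape(-1,2).tolist())
E
```

```text
8271.5
((608.2108154296875, 62.40220642089844), (418.59747314453125, 308.2011413574219), 78.56344604492188) [array([741., 239.]), array([778., 127.]), array([ 688., -152.]), array([ 434., -116.]), array([459., 103.]), array([509., 296.])] [[237, 132], [269, 123], [347, 150], [335, 221], [272, 212], [217, 196]]
```

View pics/side0_c.png

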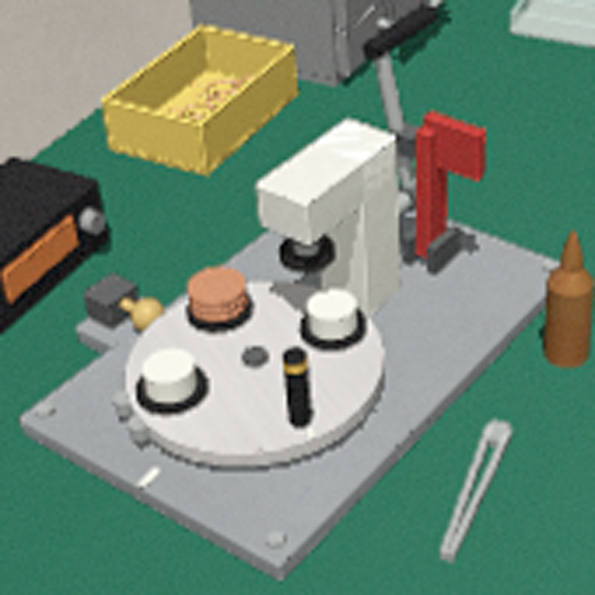

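View pics/top0_c.png

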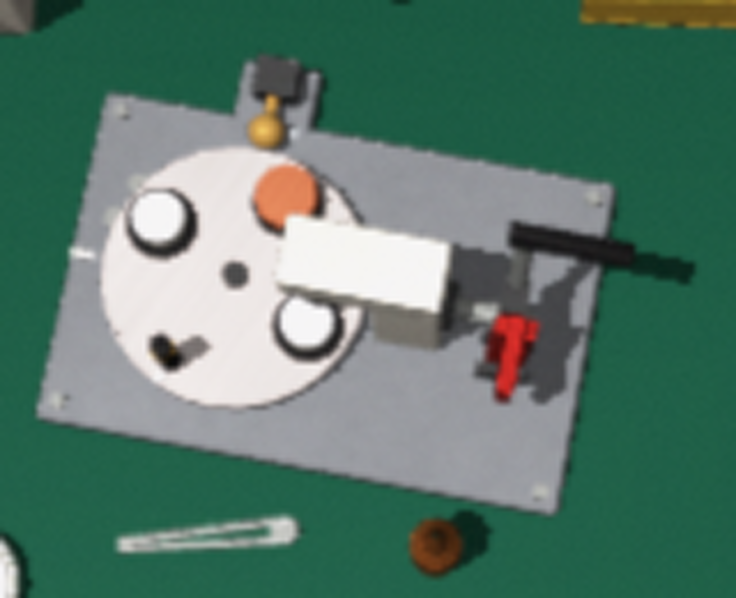

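The crops show the plate corners in the top crop at (108,93), (612,185), (557,515) and (38,418), the peg at (165,350), the T-bar from (512,232) to (633,252) and the catch at (512,350). In the side crop the peg top is at (295,357), the yellow band at (295,368) and the bar runs from (368,48) to (440,10).

```bash
python3 - <<'E'
from h import *
it,dt,Kt,Tt=load("top0");is_,ds,Ks,Ts=load("side0")
t=lambda x,y:(215+(x+.5)/4.6-.5,110+(y+.5)/4.6-.5)
s=lambda x,y:(190+(x+.5)/3.5-.5,135+(y+.5)/3.5-.5)
W=[onz(t(*p),Kt,Tt,20)[:2] for p in((108,93),(612,185),(557,515),(38,418))]
print(np.round(W,1)); r=cv2.minAreaRect(np.array(W,np.float32));print(r)
Q=np.array([(130,200),(130,-200),(-130,-200),(-130,200)],float)
W=np.array(W);c=W.mean(0);H=(Q).T@(W-c);yaw=np.arctan2(H[0,1]-H[1,0],H[0,0]+H[1,1])
R=np.array([[np.cos(yaw),-np.sin(yaw)],[np.sin(yaw),np.cos(yaw)]]);print("c",c,"yaw",yaw,"res",np.round(W-c-Q@R.T,1))
P=lambda w:np.r_[R.T@(np.asarray(w)[:2]-c),w[2]].round(1)
def two(name,a,b):
    p,e=tri([ray(t(*a),Kt,Tt),ray(s(*b),Ks,Ts)]);print(name,p.round(1),"press",P(p),"err",np.round(e,1))
two("pegtop",(161,345),(295,354))
two("disc ctr",(235,275),(255,356))
two("coiltop",(286,196),(217,281))
two("bar L",(514,233),(370,46));two("bar R",(632,253),(440,12))
two("mark",(82,253),(149,477))
two("catch top front",(503,385),(484,128))
two("head near corner L",(281,281),(298,237))
C=cloud(ds,Ks,Ts);
h=cv2.cvtColor(is_,cv2.COLOR_BGR2HSV);m=((h[...,0]<8)|(h[...,0]>172))&(h[...,1]>180)&(h[...,2]>90);m[:,:300]=0;m[:,335:]=0;m[:150]=0
q=C[m];q=np.array([P(x) for x in q]);print("red",len(q),q.min(0),q.max(0),np.median(q,0))
E
```

```text
[[ 749.2  235.5]
 [ 688.4 -154.8]
 [ 432.5 -118.1]
 [ 494.3  274.7]]
((590.885009765625, 58.717987060546875), (398.1877746582031, 258.45489501953125), 81.14424896240234)
c [591.11171312  59.34061566] yaw -0.15286152230371927 res [[-0.8 -1.7]
 [-0.7  3.4]
 [ 0.4  0.4]
 [ 1.2 -2.1]]
pegtop [536.2 172.4 109.1] press [-71.5 103.4 109.1] err [0.5 0.5]
disc ctr [602.5 128.3  48. ] press [ 0.8 69.9 48. ] err [0.3 0.3]
coiltop [657.6  90.6  76.6] press [60.9 41.  76.6] err [0.3 0.3]
bar L [600.1 -74.4 219.9] press [  29.3 -130.8  219.9] err [0.5 0.5]
bar R [ 582.8 -155.8  218.6] press [  24.5 -213.9  218.6] err [6.1 6.1]
mark [621.3 247.9  21.3] press [  1.1 191.   21.3] err [0.9 0.9]
catch top front [501.8 -72.2 168.7] press [ -68.3 -143.6  168.7] err [3.4 3.4]
head near corner L [579.9  86.5 140.6] press [-15.2  25.1 140.6] err [0.7 0.7]
red 188 [-557.3 -150.    34.9] [-15.  629.2 724.9] [ -27.7  -133.95  116.6 ]
```

Geometry agrees with the text: the disc centre is at press (1,70), the peg angle is about 1.13 rad (the coil gives 1.13 too), the bar is at z 219 centred on y≈-172, and the peg top is at 109. I now work out the tool-axis shifts.

```bash
cat >> h.py <<'E'
c0=np.array([591.1,59.3]);YAW=-0.153
Rp=np.array([[np.cos(YAW),-np.sin(YAW)],[np.sin(YAW),np.cos(YAW)]])
def W(x,y,z): return np.r_[c0+Rp@np.array([x,y]),z]
def P(w): return np.r_[Rp.T@(np.asarray(w)[:2]-c0),w[2]].round(1)
def shift(cur,yaw,tgt):
    d=np.asarray(tgt,float)-cur;c,s=np.cos(yaw),np.sin(yaw)
    return np.array([d[0]*c+d[1]*s,d[0]*s-d[1]*c,-d[2]]).round(0)
E
python3 - <<'E'
from h import *
from cell import read_state
s=read_state();p=s["eef_pos"];y=s["tool_rot"][2]
for t in((450,-300,420),(480,0,420),(536,172,420)):print(shift(p,y,t))
E
```

```text
[ 365. -251.  -16.]
[ 466. -535.  -16.]
[ 561. -689.  -16.]
```

```bash
python3 -m jog '[35,-24,-16,0,85, 70,-48,-16,0,85, 105,-72,-16,0,85, 140,-96,-16,0,85, 175,-120,-16,0,85, 210,-144,-16,0,85, 245,-168,-16,0,85, 280,-192,-16,0,85, 315,-217,-16,0,85, 345,-237,-16,0,85, 365,-251,-16,0,85, 376,-285,-16,0,85, 389,-320,-16,0,85, 402,-355,-16,0,85, 415,-390,-16,0,85, 428,-425,-16,0,85, 441,-460,-16,0,85, 454,-495,-16,0,85, 466,-535,-16,0,85, 466,-535,-16,0,85]'; python3 - <<'E'
from h import *
from cell import read_state
s=read_state();print(s["qpos"].round(3),s["tool_rot"]);p=s["eef_pos"];y=s["tool_rot"][2]
print(shift(p,y,(536,172,300)))
E
```

```text
clock: 1.82
eef_pos: [480.2, 8.5, 420.8]
tool_rot: [-3.136, -0.002, 0.254]
force: [0.7, -0.2, 0.6]
width: 85.0
[-0.033  0.367 -0.055  1.955  0.02   0.819 -1.415] [-3.13637659e+00 -1.94607671e-03  2.53676475e-01]
[  95. -144.  121.]
```

```bash
python3 -m jog '[20,-30,0,-7,85, 40,-60,0,-14,85, 60,-90,0,-21,85, 80,-120,20,-28,85, 95,-144,50,-35,85, 95,-144,80,-40,85, 95,-144,100,-40,85, 95,-144,100,-40,85, 95,-144,100,-40,85]'; python3 - <<'E'
from h import *
from cell import *
s=read_state();p=s["eef_pos"];y=s["tool_rot"][2];print(p,y,s["qpos"].round(2))
q=camera_params("wrist");im,d=get_image("wrist");np.savez("pics/wrist1.npz",im=im,d=d,K=q["K"],T=q["T"]);cv2.imwrite("pics/wrist1.png",im)
print("expect peg px",proj((536,172,109),q["K"],q["T"]),proj((536,172,90),q["K"],q["T"]))
print(shift(p,y,(536,172,245)))
E
```

```text
clock: 2.57
eef_pos: [537.7, 161.5, 319.9]
tool_rot: [-3.14, 0.002, 0.938]
force: [0.9, 0.4, 0.0]
width: 85.1
[537.71806785 161.47603746 319.93330011] 0.9382895099283663 [-0.2   0.62 -0.22  1.85  0.19  0.7  -1.16]
expect peg px [306.92943369 211.35062271] [307.94599458 202.17463072]
[ 7. -8. 75.]
```

View pics/wrist1.png

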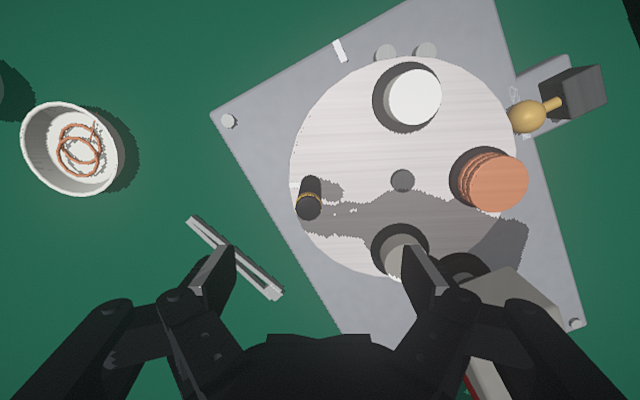

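The wrist view shows the peg top at about (308,208), against a prediction of (307,211), so the measurement holds. I descend and grip.

```bash
python3 -m jog '[4,-4,0,0,85, 7,-8,0,0,85, 7,-8,25,0,85, 7,-8,50,0,85, 7,-8,75,0,85, 7,-8,75,0,85, 7,-8,75,0,85, 7,-8,75,0,50, 7,-8,75,0,30, 7,-8,75,0,12, 7,-8,75,0,12, 7,-8,75,0,12, 7,-8,75,0,12]'; python3 - <<'E'
from h import *
from cell import *
s=read_state();p=s["eef_pos"];y=s["tool_rot"][2];print(p,y,s["force"],s["width"])
pc=P(p);a=np.arctan2(-pc[0],pc[1]-70);print("a",a,np.hypot(pc[0],pc[1]-70),pc)
for f in np.linspace(1,0,11):
    aa=a*f-0.0;t=W(-80*np.sin(aa),70+80*np.cos(aa),p[2]);print(shift(p,y,t),np.degrees(a-aa).round(1))
E
```

```text
clock: 3.7
eef_pos: [536.2, 172.1, 246.6]
tool_rot: [3.14, -0.001, 0.938]
force: [0.3, -0.8, 4.9]
width: 16.7
[536.1743551  172.0979531  246.55505693] 0.9384113421429137 [ 0.27434963 -0.76018956  4.87122379] 16.74856910073566
a 1.1372361716263246 78.78997398146544 [-71.5 103.1 246.6]
[-0. -1. -0.] 0.0
[ 9. -1. -0.] 6.5
[18.  0. -0.] 13.0
[27.  2. -0.] 19.5
[35.  5. -0.] 26.1
[44.  9. -0.] 32.6
[51. 14. -0.] 39.1
[58. 20. -0.] 45.6
[64. 27. -0.] 52.1
[70. 34. -0.] 58.6
[75. 42. -0.] 65.2
```

The fingers stopped at 16.7 mm, so the peg is held. I swing it clockwise, turning the gripper along with it.

```bash
python3 -m jog '[9,-1,0,6.5,12, 9,-1,0,6.5,12, 18,0,0,13,12, 27,2,0,19.5,12, 35,5,0,26,12, 35,5,0,26,12, 44,9,0,32.5,12, 51,14,0,39,12, 51,14,0,39,12, 58,20,0,45.5,12, 64,27,0,52,12, 64,27,0,52,12, 70,34,0,58.5,12, 75,42,0,65,12, 75,42,0,65,12, 75,42,0,65,12, 75,42,0,65,12, 75,42,0,65,12]'; python3 - <<'E'
from h import *
from cell import *
s=read_state();p=s["eef_pos"];y=s["tool_rot"][2];print(p,y,s["force"],s["width"])
pc=P(p);a=np.arctan2(-pc[0],pc[1]-70);print("a",a,np.hypot(pc[0],pc[1]-70),pc)
for n in("side","top"):
    q=camera_params(n);im,d=get_image(n);np.savez(f"pics/{n}2.npz",im=im,d=d,K=q["K"],T=q["T"])
    x0,y0=(190,135) if n=="side" else (200,90)
    cv2.imwrite(f"pics/{n}2.png",cv2.resize(im[y0:y0+170,x0:x0+190],None,fx=3.5,fy=3.5,interpolation=cv2.INTER_CUBIC))
E
```

```text
clock: 5.2
eef_pos: [614.3, 208.1, 246.6]
tool_rot: [-3.14, -0.002, -0.192]
force: [1.8, 0.8, 5.4]
width: 16.4
[614.34514471 208.05901202 246.58328877] -0.19214236894430936 [1.84051398 0.79301663 5.43347032] 16.43751028065439
a -0.0037220671789120604 80.6005583107214 [  0.3 150.6 246.6]
```

View pics/side2.png

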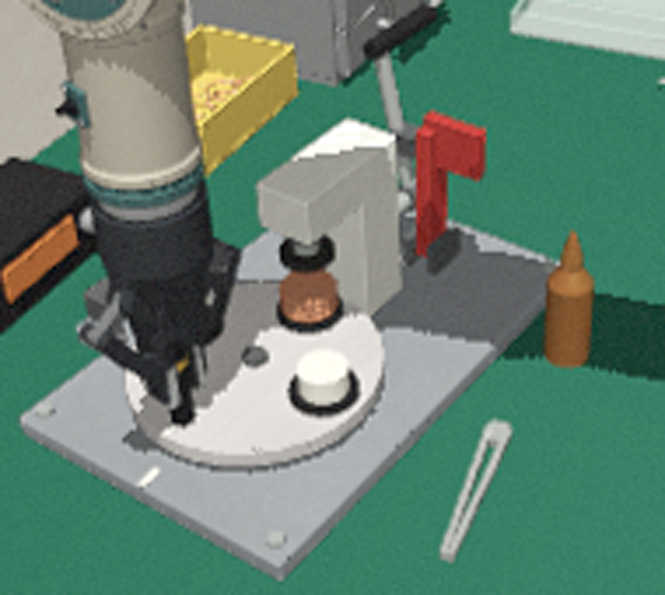

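In the side view the coil is under the ram, at about (308,295) in the crop, and the peg is beside the white mark. I release it and rise.

```bash
python3 -m jog '[0,0,0,0,30, 0,0,0,0,50, 0,0,0,0,60, 0,0,0,0,60, 0,0,-30,0,60, 0,0,-60,0,60, 0,0,-100,0,50, 0,0,-140,0,30, 0,0,-175,0,0, 0,0,-175,0,0, 0,0,-175,0,0, 0,0,-175,0,0]'; python3 - <<'E'
from h import *
from cell import *
s=read_state();p=s["eef_pos"];y=s["tool_rot"][2];print(p,y,s["force"],s["width"])
for t in(W(-58,-95,420),W(-58,-95,308),W(-58,-130,308),W(-58,-170,305),W(-58,-225,295)):print(t,shift(p,y,t))
for n in("side","wrist"):
    q=camera_params(n);im,d=get_image(n);np.savez(f"pics/{n}3.npz",im=im,d=d,K=q["K"],T=q["T"])
    cv2.imwrite(f"pics/{n}3.png",cv2.resize(im[135:305,190:380],None,fx=3.5,fy=3.5,interpolation=cv2.INTER_CUBIC) if n=="side" else im)
E
```

```text
clock: 6.3
eef_pos: [613.2, 208.0, 419.9]
tool_rot: [3.141, 0.002, -0.195]
force: [0.7, -0.2, -0.6]
width: 0.0
[613.19918597 207.99776147 419.94769254] -0.19496105631938954 [ 0.7166729  -0.18197572 -0.6436342 ] 0.0023709149100989055
[519.29917971 -25.75082131 420.        ] [-47. 248.  -0.]
[519.29917971 -25.75082131 308.        ] [-47. 248. 112.]
[513.9650478  -60.34196233 308.        ] [-45. 282. 112.]
[507.86889705 -99.87469492 305.        ] [-44. 322. 115.]
[ 499.48668977 -154.23220223  295.        ] [-41. 377. 125.]
```

View pics/side3.png

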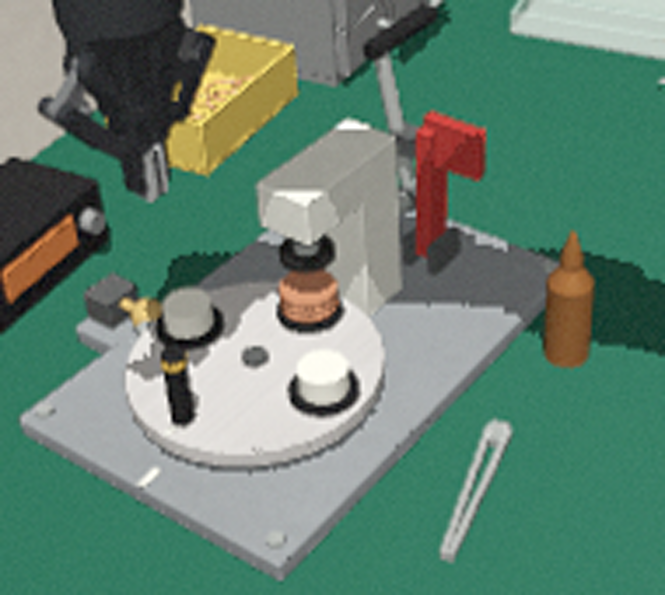

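View pics/wrist3.png

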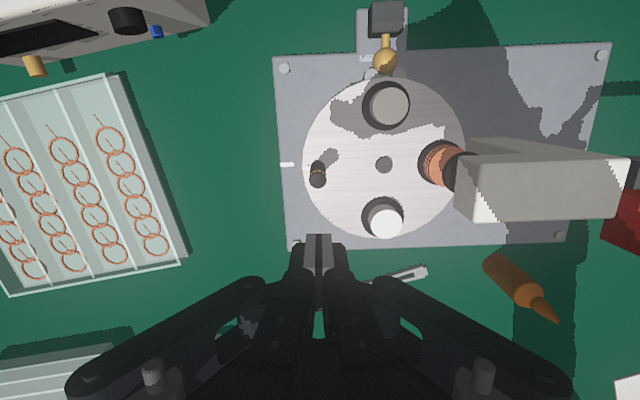

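The peg stands at the mark. In the side crop the catch is upright at (450,150). In the wrist view the coil is under the head at about (438,163). A quick numeric check, then I approach the catch with closed fingers.

```bash
python3 - <<'E'
from h import *
_,_,K,T=load("side3");_,_,Kw,Tw=load("wrist3")
s=lambda x,y:(190+(x+.5)/3.5-.5,135+(y+.5)/3.5-.5)
p,e=tri([ray(s(173,352),K,T),ray((317,181),Kw,Tw)]);print(P(p),e)
w=W(0,150,110);print(proj(w,K,T),s(173,352),proj(w,Kw,Tw))
E
python3 -m jog '[-8,35,0,0,0, -16,70,0,0,0, -24,105,0,0,0, -32,140,0,0,0, -39,175,0,0,0, -44,210,0,0,0, -47,235,0,0,0, -47,248,0,0,0, -47,248,30,-2,0, -47,248,60,-2,0, -47,248,90,-2,0, -47,248,112,-2,0, -47,248,112,-2,0, -47,248,112,-2,0]'
python3 - <<'E'
from h import *
from cell import *
s=read_state();p=s["eef_pos"];y=s["tool_rot"][2];print(P(p),y,s["force"])
for t in(W(-58,-130,308),W(-58,-170,305),W(-58,-235,292)):print(shift(p,y,t))
q=camera_params("side");im,d=get_image("side")
cv2.imwrite("pics/side4.png",cv2.resize(im[100:270,190:380],None,fx=3.5,fy=3.5,interpolation=cv2.INTER_CUBIC))
E
```

```text
[  1.  150.5 110. ] [np.float64(1.0001548518254635), np.float64(1.0001548518256267)]
[239.1124079  235.39611034] (239.07142857142856, 235.21428571428572) [318.34727694 182.47174143]
clock: 7.57
eef_pos: [518.8, -26.2, 307.1]
tool_rot: [3.141, 0.005, -0.161]
force: [0.5, -0.9, -0.3]
width: 0.2
[-58.5 -95.5 307.1] -0.1607632527580154 [ 0.49787048 -0.94625224 -0.3318943 ]
[ 1. 35. -1.]
[ 1. 75.  2.]
[  2. 140.  15.]
```

View pics/side4.png

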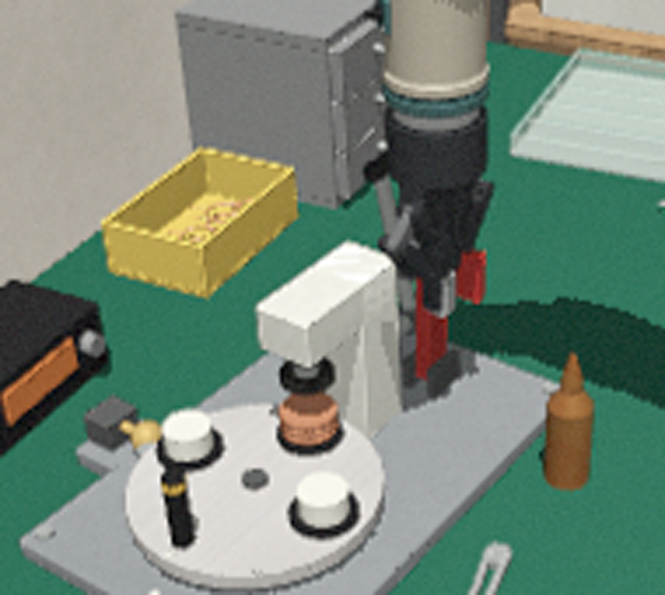

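The closed fingers are at (443,298) in the crop, just left of the paddle and clear of everything else. I push to the right.

```bash
python3 -m jog '[0,15,0,0,0, 0,30,0,0,0, 0,45,0,0,0, 0,60,0,0,0, 0,75,2,0,0, 0,90,5,0,0, 0,105,9,0,0, 0,120,13,0,0, 0,135,18,0,0, 0,145,22,0,0, 0,145,22,0,0, 0,145,22,0,0]'
python3 - <<'E'
from h import *
from cell import *
s=read_state();p=s["eef_pos"];y=s["tool_rot"][2];print(P(p),y,s["force"])
for n in("side","top"):
    q=camera_params(n);im,d=get_image(n)
    b=im[100:270,190:380] if n=="side" else im[110:270,215:400]
    cv2.imwrite(f"pics/{n}5.png",cv2.resize(b,None,fx=3.5,fy=3.5,interpolation=cv2.INTER_CUBIC))
E
```

```text
clock: 8.62
eef_pos: [496.6, -169.4, 287.4]
tool_rot: [-3.141, -0.001, -0.162]
force: [-0.2, 0.8, -0.5]
width: 0.1
[ -58.6 -240.5  287.4] -0.16162818257734535 [-0.20336427  0.8261589  -0.4966884 ]
```

View pics/side5.png

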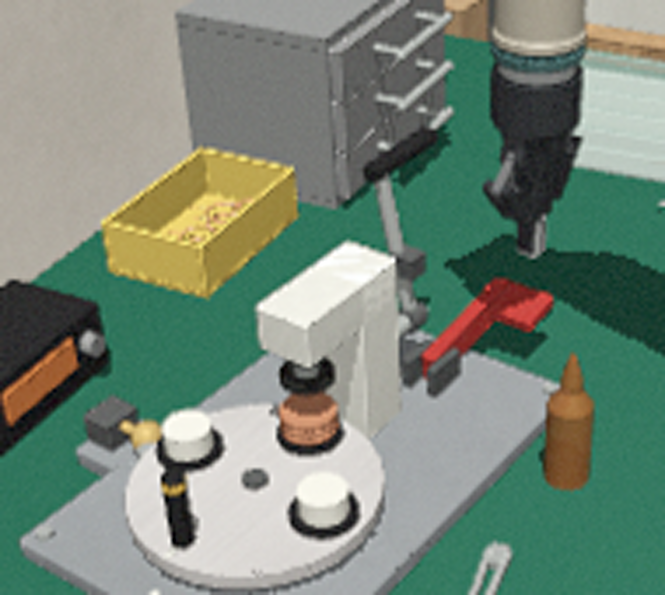

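View pics/top5.png

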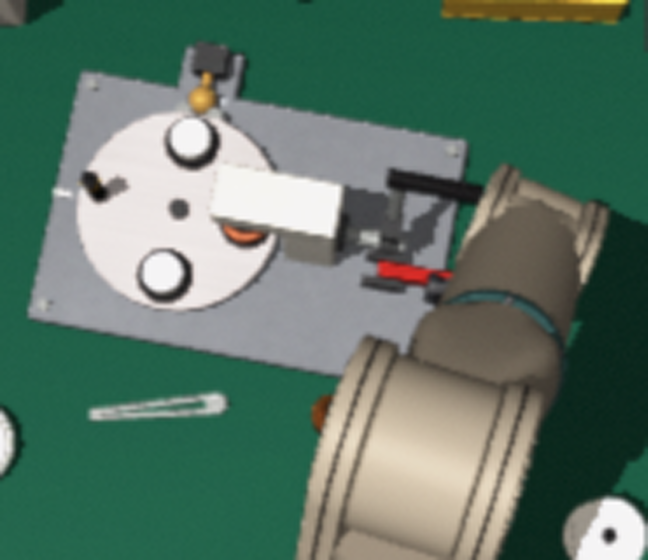

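The catch now lies over to the right, at about (490,310) in the side crop. I check its angle from depth, then rise and turn above the bar.

```bash
python3 - <<'E'
from h import *
from cell import *
q=camera_params("side");im,d=get_image("side");C=cloud(d,q["K"],q["T"])
h=cv2.cvtColor(im,cv2.COLOR_BGR2HSV);m=((h[...,0]<8)|(h[...,0]>172))&(h[...,1]>180)&(h[...,2]>80)&(d>0);m[:,:300]=0;m[:,355:]=0;m[:165]=0;m[230:]=0
A=np.array([P(x) for x in C[m]]);A=A[(abs(A[:,0]+45)<60)]
print(len(A));
B=A[(A[:,1]<-225)];print(B.min(0),B.max(0),np.median(B,0))
print("angle est",np.median(np.arctan2(-(B[:,1]+140),B[:,2]-35)))
s=read_state();p=s["eef_pos"];y=s["tool_rot"][2]
for t in(W(28,-170,430),W(28,-170,372)):print(shift(p,y,t))
E
python3 -m jog '[0,0,-40,0,0, 0,0,-80,0,0, 0,0,-115,0,30, 0,0,-143,-7,60, 10,-8,-143,-14,60, 20,-16,-143,-21,60, 30,-24,-143,-28,60, 40,-32,-143,-35,60, 50,-40,-143,-42,60, 60,-48,-143,-49,60, 70,-56,-143,-56,60, 80,-64,-143,-63,60, 86,-70,-143,-70,60, 86,-70,-143,-77,60, 86,-70,-143,-84,60, 86,-70,-143,-90,60, 86,-70,-143,-90,60, 86,-70,-143,-90,60, 86,-70,-143,-90,60]'
python3 - <<'E'
from h import *
from cell import *
s=read_state();p=s["eef_pos"];y=s["tool_rot"][2];print(P(p),y-YAW,s["qpos"].round(2))
q=camera_params("wrist");im,d=get_image("wrist");cv2.imwrite("pics/wrist6.png",im);np.savez("pics/wrist6.npz",im=im,d=d,K=q["K"],T=q["T"])
print([proj(W(28,v,217),q["K"],q["T"]).round() for v in(-128,-170,-212)])
print(shift(p,y,W(28,-170,372)))
E
```

```text
114
[ -71.9 -271.4   36.5] [ -17.6 -225.3   64.5] [ -35.4 -244.5   53.7]
angle est 1.4005844015094222
[  86.  -70. -143.]
[ 86. -70. -85.]
clock: 10.35
eef_pos: [592.4, -113.4, 429.8]
tool_rot: [3.142, -0.0, 1.408]
force: [0.3, -0.5, -0.5]
width: 60.6
[  27.6 -170.5  429.8] 1.5611806627935945 [ 0.32  0.54 -0.28  1.62  0.17  1.   -0.18]
[array([317., 160.]), array([318., 220.]), array([318., 273.])]
[ 1.  0. 58.]
```

View pics/wrist6.png

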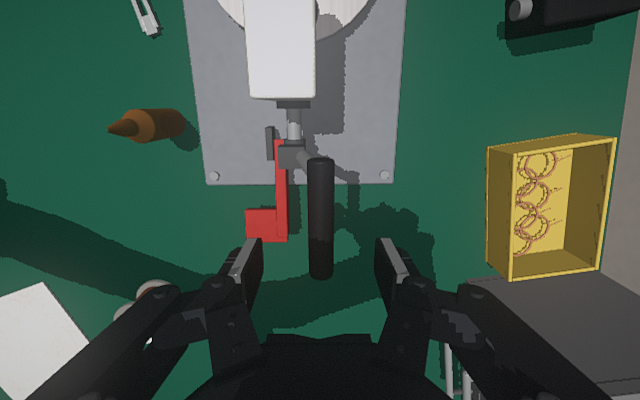

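The bar is at column 320, rows 157–278, as predicted (column 318, rows 160–273). The catch measures about 1.40 rad. I descend, grip and pull along the arc.

```bash
python3 -m jog '[1,0,20,0,60, 1,0,40,0,60, 1,0,58,0,60, 1,0,58,0,60, 1,0,58,0,60, 1,0,58,0,40, 1,0,58,0,25, 1,0,58,0,8, 1,0,58,0,8, 1,0,58,0,8, 1,0,58,0,8]'
python3 - <<'E'
from h import *
from cell import *
s=read_state();p=s["eef_pos"];y=s["tool_rot"][2];print(P(p),y-YAW,s["width"],s["force"])
for a in np.arange(0.1,1.05,.1):print(round(a,1),shift(p,y,W(140*np.sin(.2-a),-170,p[2]+140*np.cos(.2-a)-140*np.cos(.2))))
q=camera_params("wrist");im,d=get_image("wrist");cv2.imwrite("pics/wrist7.png",im)
E
```

```text
clock: 11.32
eef_pos: [593.4, -113.0, 372.9]
tool_rot: [3.138, -0.0, 1.41]
force: [2.1, -0.9, 5.2]
width: 16.2
[  28.5 -170.   372.9] 1.5631018473120086 16.170707782134517 [ 2.07790932 -0.88728567  5.24291363]
0.1 [ -0. -15.  -2.]
0.2 [ -0. -29.  -3.]
0.3 [ -0. -43.  -2.]
0.4 [ -0. -56.   0.]
0.5 [ -1. -70.   3.]
0.6 [ -1. -83.   8.]
0.7 [ -1. -96.  14.]
0.8 [  -1. -108.   22.]
0.9 [  -1. -119.   30.]
1.0 [  -1. -129.   40.]
```

View pics/wrist7.png

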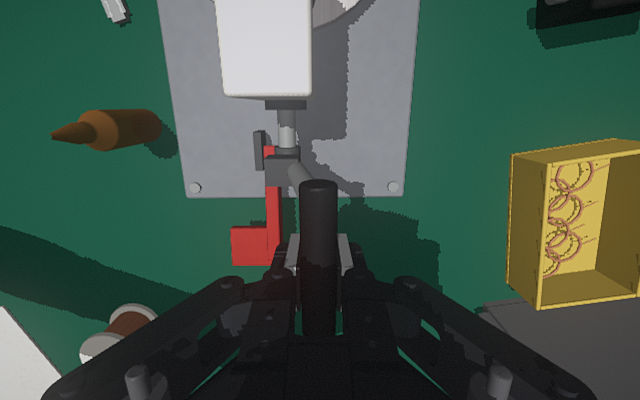

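The bar sits between the pads (width 16.2 mm). I pull.

```bash
python3 -m jog '[0,-8,-1,0,8, 0,-15,-2,0,8, 0,-22,-3,0,8, 0,-29,-3,0,8, 0,-36,-3,0,8, 0,-43,-2,0,8, 0,-56,0,0,8, -1,-70,3,0,8, -1,-83,8,0,8, -1,-96,14,0,8, -1,-108,22,0,8, -1,-114,26,0,8, -1,-119,30,0,8, -1,-124,35,0,8, -1,-129,40,0,8, -1,-129,40,0,8, -1,-129,40,0,8, -1,-129,40,0,8, -1,-129,40,0,8, -1,-129,40,0,8]'
cat > chk.py <<'E'
from h import *
from cell import *
import sys
s=read_state();p=s["eef_pos"];pc=P(p);print(pc,s["width"],s["force"],s["clock"])
print("lever est",0.2-np.arctan2(pc[0],pc[2]-155-80),np.hypot(pc[0],pc[2]-235))
for n in("side","wrist"):
    q=camera_params(n);im,d=get_image(n);np.savez(f"pics/{n}{sys.argv[1]}.npz",im=im,d=d,K=q["K"],T=q["T"])
    cv2.imwrite(f"pics/{n}{sys.argv[1]}.png",cv2.resize(im[100:270,190:380],None,fx=3.5,fy=3.5,interpolation=cv2.INTER_CUBIC) if n=="side" else im)
E
python3 chk.py 8
```

```text
clock: 13.03
eef_pos: [466.5, -93.2, 333.4]
tool_rot: [3.136, -0.0, 1.41]
force: [3.4, -0.8, 11.9]
width: 16.2
[ -99.9 -169.7  333.4] 16.241902334834233 [ 3.38353136 -0.82442925 11.92720217] 13.0333
lever est 0.9929623156500518 140.22328622593324
```

View pics/side8.png

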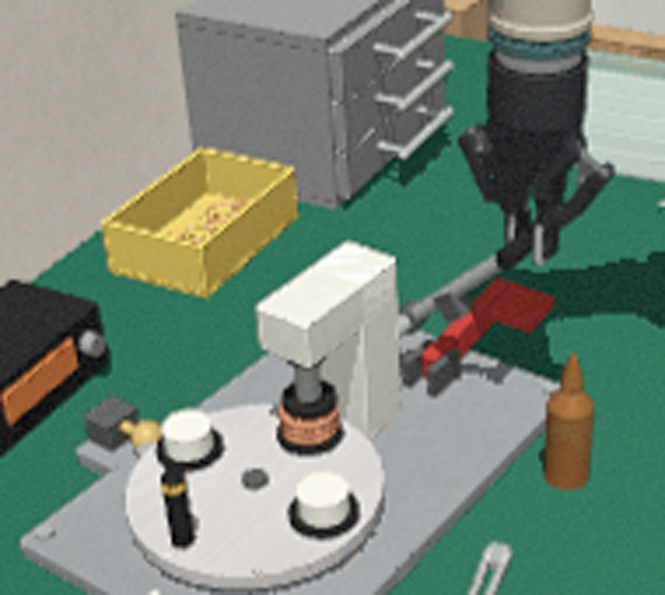

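View pics/wrist8.png

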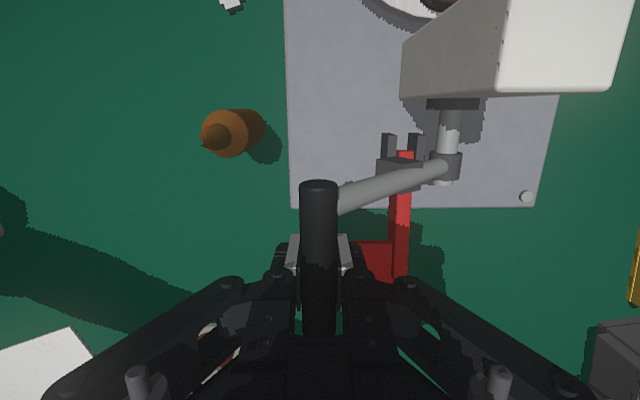

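The ram is on the coil at about (308,400) in the side crop, the lever is down and the bar is still gripped. I hold briefly, check that it is steady, then hand in.

```bash
python3 -m jog '[0,0,0,0,8, 0,0,0,0,8, 0,0,0,0,8, 0,0,0,0,8, 0,0,0,0,8, 0,0,0,0,8]'; python3 chk.py 9; python3 - <<'E'
from h import *
i,d,K,T=load("side9");C=cloud(d,K,T)
h=cv2.cvtColor(i,cv2.COLOR_BGR2HSV);m=((h[...,0]<8)|(h[...,0]>172))&(h[...,1]>180)&(h[...,2]>60)&(d>0);m[:,:300]=0;m[:,355:]=0;m[:165]=0;m[230:]=0
A=np.array([P(x) for x in C[m]]);B=A[(abs(A[:,0]+45)<60)&(A[:,1]<-225)]
print("catch",np.median(np.arctan2(-(B[:,1]+140),B[:,2]-35)))
print("peg px expected",(proj(W(0,150,110),K,T)-[190,100])*3.5)
from cell import finish_job
print(finish_job())
E
```

```text
clock: 13.63
eef_pos: [466.5, -93.2, 333.4]
tool_rot: [3.136, -0.0, 1.41]
force: [2.5, -0.1, 11.6]
width: 16.4
[ -99.9 -169.7  333.4] 16.352000050996704 [ 2.52849107 -0.08067994 11.64492855] 13.6333
lever est 0.9929623156500518 140.22328622593324
catch 1.4039687180075275
peg px expected [171.89342765 473.8863862 ]
the job is handed in; nothing more can be done
None
```

I did all three steps in order and handed the job in at about 13.7 s, with the gripper still holding the lever at its stop. The system gives no verdict.

- **Turntable:** I gripped the peg, swung it clockwise by about 1.13 rad and let it snap into the detent. Two camera views put the released peg at press (1, 150.5, 110) mm, which is about -0.01 rad. In the last picture the peg is still where the detent predicts, and the ram is down on the coil.
- **Catch:** I pushed it over with closed fingers. It measured about 1.40 rad from depth, both before and after the lever pull.
- **Lever:** I gripped the cross bar and pulled it along its arc. The gripper position gives about 0.99 rad, and the bar is still in the jaws at 16.4 mm width. The outside force on the tool is about 12 N and was steady over the 0.6 s hold.

None of the checks disagreed. I saw nothing disturbed in the views I took, but I made no separate measurement of the bystander objects at the end.

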